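# Rack a tray of freshly turned cups

## Robot

A 6-joint arm with a two-finger parallel gripper is mounted at the origin on the work surface. World frame = base frame: x ahead of the robot, y to its left, z up, the work surface at z = 0. Lengths are in m, angles in rad, forces in N, time in s.
With the tool pointing down it reaches from about 0.425 to 0.95 m from the base axis. Payload 3.5 kg.
Tool frame: the origin (TCP) lies at the very end of the fingers, on their centre line; the grasp point (between the pads) lies 19 mm behind it (ctrl.pinch_z is the distance from the TCP to the grasp point, in m); z points along the fingers, y is the line along which they close (so a half turn about z gives the same grasp; the last joint's range is limited). The gripper opens to 85 mm and grips with 20 to 120 N. Pads are 22 mm wide; open, the fingers measure 114 mm over their backs; the gripper's body (76 mm by 85 mm) begins 54 mm behind the grasp point. The pads swing forward as they close: fully open they stand 13 mm farther back than shut.
Start: joints at [-1.278, 0.286, 1.577, -0, 1.279, -0.15], TCP at [0.289, -0.61, 0.2] pointing down, gripper open.
Joint ranges: [-2.77, 2.77], [-0.9, 2.22], [0.21, 2.48], [-1.53, 4.67], [0.24, 2.81], [-2.84, 2.84]. Speed limits (rad/s): [2.79, 2.79, 3.14, 3.14, 3.14, 3.14].

## Interface

Orientations are given as a unit quaternion [x, y, z, w].
In Python, from plant import ctrl gives the robot as it stands. The module is installed in compiled form; this text tells all that it offers.
- The arm moves only by the shell command python3 -m crank 'ROWS' [OPENING] [FORCE]. ROWS is JSON, a list of rows, each a list of 6 numbers: the shift along the tool's x, y, z in cm, then the turn, a rotation vector about the tool's x, y, z in rad. In form: [[tx, ty, tz, rx, ry, rz], ...]. A call has 1 to 10 rows; each row is the pose to reach, as a shift and turn from the pose commanded when the call began, along the tool's axes at that moment; what a row does not reach only later rows make up. A row lasts 1/10 s, in which the tool goes at most 50 mm and 8.59 degrees, less where a joint would pass 70% of its speed; a pose out of reach is approached as far as the arm can. A call with a gripper value outside its range is refused whole. OPENING is the opening, from 0 (shut) to 1 (fully open), set as the call begins (- or left out, the last holds). The fingers move at their own pace and stop on an object; FORCE is the grip in N (left out, the last holds). Time passes only in rows, so rows that repeat a pose let the fingers close. It gives the time, the measured TCP pose, the force, the opening and the grip force at its end, in the units of the state.
- ctrl.get_state(): the state, without advancing time (a new reading comes with each control period).
- ctrl.read_camera(name): name is "scene" or "top" or "wrist"; returns (picture, depth): 420x560x3 uint8, blue, green, red; 420x560 float32, m along the optical axis (not along the pixel's ray), 0 where there is no reading.
- ctrl.camera_info(name): a dict with "K" (3x3 intrinsics, pixels), "origin" and "orientation" of the camera in the world. Camera axes: x right, y down, z forward; pixel columns grow to the right and rows downward; lengths in m; the calibration is good to about 2 mm. A picture is of the moment at which its call begins: read the wrist's pose just before it. camera_info takes no time and is no camera call; for the wrist camera it gives the pose at the moment of the call.
- ctrl.sign_off(): hands the job in; it is judged then, once.
The state is a dict: "time": time; "qpos": joint angles; "dq": joint speeds; "joint_efforts": joint torques, N m; "eef_pos": TCP position; "tcp_rot": TCP orientation; "contact_force": force on the tool from outside, world axes, zero at the start; "wrist_torque": the same for the moment, N m; "opening": opening from 0.0 (shut) to 1.0 (fully open); "finger_force": force on a finger pad.
Only numpy, scipy, OpenCV 4.12 (cv2) and the standard library are available. Lean on these libraries where they do the work, as an engineer would, in place of code of your own. Each camera call takes 0.05 s, during which the arm holds its last target. There are 200 camera calls.

## Task

Slide the tray of three unfired cups off the loading deck into the open upper slot of the drying rack until it is fully home against the back stop, with the cups still standing upright on it. Then swing the red keeper bar down flat across the mouth of the slot to lock the tray in. Leave the jar, the brush and the sanding block on the table where they are.

Things in the scene. Friction and masses are not known exactly. Their poses are not given: they have to be found in the camera images.
- rack: Wooden drying rack with a plywood loading deck in front, fixed on the table. Origin on the table under the centre of the upper slot's mouth; x points into the slot, y left as seen pushing in, z up. Deck top at z = 100 mm, x from -280 to -5 mm, y from -125 to 125 mm. Lower slot already full of tiles. Cheeks and back stop end 38 mm above the deck.
- slot_mouth (a point): Centre of the upper slot's mouth at deck height (rack x = 0, z = 100 mm). The lead-in, x = 0 to 30 mm, narrows from about 170 mm to the slot's 158 mm between its cheeks. Runners lie 1.5 mm below the deck; lips 32 mm above the deck reach over the tray's side rims (inner edges at y = -68 and 68 mm); open above between them.
- slot_stop (a point): Centre of the back stop's face at deck height (rack x = 185 mm, z = 100 mm). A tray fully home has its centre at rack x = 95 mm and its rear rim at x = 5 mm, just inside the mouth. 
- tray: Loose light wooden tray, 180 mm (x) by 150 mm (y), rim 25 mm high and 6 mm thick, floor 6 mm thick, about 0.3 kg; lies on the deck, shifted and turned from the slot's line. Origin at the centre of its underside; its x axis is to point into the slot.
- cup_a: Clay cup standing in the tray, 60 mm across the rim, 48 mm at the foot, 52 mm high, about 0.11 kg; origin at the centre of its underside, z up through its mouth.
- cup_b: Clay cup like cup_a, standing in the tray.
- cup_c: Clay cup like cup_a, standing in the tray nearest its rear rim.
- keeper (a joint): Red keeper bar, 200 mm long, 14 mm thick, 12 mm wide along rack x, swings upright across the mouth about an axis along rack x. 0 rad: level across the mouth (closed, its top 20 mm above the deck); pi/2: upright. Starts just past upright, leaning outwards (rack -y). Stiff: stays where left, moves under 1 to 3 N at its middle; stops at 0 and 2.0.
- keeper_pivot (a point): Point on the keeper bar's hinge axis, 113 mm above the table, at rack x = -14 mm, y = -98 mm. At joint value q the bar runs from here along rack (0, cos q, sin q). A hinge post stands beside it on the deck at y = -106 mm (12 mm wide, 34 mm high) and a catch at y = +106 mm (26 mm high).
- keeper_end (a point): Centre line of the keeper bar 195 mm from its hinge, 5 mm short of its free end.
- glaze_jar: Bystander: loose white jar with a blue cap, 70 mm across, 100 mm high, on the table; origin at the centre of its underside.
- brush: Bystander: loose brush, 180 mm long, lying on the table.
- sand_block: Bystander: loose cork sanding block, 100 x 60 x 30 mm, on the table; origin at the centre of its underside.

How it is judged:
On the way, in this order (a step that is already met when the one before it is completed fails the run):
1. the tray is fully home in the upper slot (within 6 mm of the back stop) while the keeper bar is still up (x of tray in the frame of rack above 0.089 m and z of tray in the frame of rack between 0.09 and 0.106 m and value of joint keeper above 0.8 rad), for 0.2 s.
2. the keeper bar is down across the mouth (below 0.08 rad) (value of joint keeper below 0.08 rad), for 0.2 s.
At the end, for the whole second after the job is handed in: The tray is in the upper slot, on its runners, within 6 mm of the back stop and at rest; the three cups stand upright on its floor (tilt below 0.15 rad); the keeper bar is down across the mouth (below 0.08 rad) (x of tray in the frame of rack between 0.089 and 0.1 m and z of tray in the frame of rack between 0.09 and 0.106 m and angle between the x axis of tray and the x axis of rack, either way round below 0.08 rad and value of joint keeper below 0.08 rad and z of cup_a in the frame of tray between 0.001 and 0.014 m and horizontal distance between each of cup_a, cup_b, cup_c and tray below 0.1 m and angle between each of cup_a, cup_b, cup_c's own z axis and vertical below 0.15 rad and z of cup_b in the frame of tray between 0.001 and 0.014 m and z of cup_c in the frame of tray between 0.001 and 0.014 m and linear speed of tray below 0.02 m/s); the robot touches nothing.
It fails at once if a cup in the tray is tipped by more than 0.6 rad (angle between any of cup_a, cup_b, cup_c's own z axis and vertical above 0.6 rad).
It fails at once if a bystander (jar, brush, sanding block) is moved by more than 30 mm (distance of any of glaze_jar, brush, sand_block from where it was at the start of the episode above 0.03 m).
It also fails if it takes over 67 s, if anything falls off the work surface, if the arm or the gripper's body presses on something with over 40 N, if the wrist force passes 120 N, or if a joint passes its speed limit or range.

## Working session

There is one attempt and no reset: what is moved stays moved. The work goes in short steps, Python scripts to look and compute and a shell command to move; the robot and the scene stay as the last step left them, time stands still between calls to the robot, and variables do not carry over. Pictures are saved under pics/ and viewed, at most 10 in all, crops included, and the job is handed in when it is done.

```bash
mkdir -p pics; cat > h.py <<'E'
import numpy as np, cv2
from scipy.spatial.transform import Rotation as R
from plant import ctrl
def cloud(name):
    i=ctrl.camera_info(name); im,d=ctrl.read_camera(name)
    K=np.array(i["K"]); v,u=np.mgrid[:420,:560]
    p=np.stack([(u-K[0,2])/K[0,0]*d,(v-K[1,2])/K[1,1]*d,d],-1)
    return im,d,p@R.from_quat(i["orientation"]).as_matrix().T+np.array(i["origin"])
E
python3 - <<'E'
from h import *
for n in("top","scene"):
    im,d,P=cloud(n); cv2.imwrite(f"pics/{n}0.png",im); np.savez(f"{n}0.npz",im=im,d=d,P=P); i=ctrl.camera_info(n); print(n,i)
print(ctrl.get_state())
E
```

```text
top {'K': array([[399.30787755,   0.        , 282.36947299],
       [  0.        , 399.30787755, 210.66843289],
       [  0.        ,   0.        ,   1.        ]]), 'origin': array([0.47197477, 0.00801402, 1.102422  ]), 'orientation': array([-0.70607312,  0.7076027 , -0.02555883,  0.0102915 ])}
scene {'K': array([[547.0208776 ,   0.        , 267.34619684],
       [  0.        , 547.0208776 , 205.09636915],
       [  0.        ,   0.        ,   1.        ]]), 'origin': array([ 1.36974005, -0.89421479,  1.2058389 ]), 'orientation': array([ 0.84698904,  0.34595319, -0.14865597, -0.37526973])}
{'time': 0.1, 'qpos': array([-1.27800664e+00,  2.87126255e-01,  1.57804592e+00,  3.76494689e-05,
        1.27860273e+00, -1.49972407e-01]), 'dq': array([ 0.00143285,  0.00081085, -0.00372905, -0.00017872,  0.00011631,
       -0.00066343]), 'joint_efforts': array([ 9.68687095e-05, -4.07299268e+01, -2.93699902e+01, -1.82928761e-04,
        3.43245527e-03,  1.70280600e-05]), 'eef_pos': array([ 0.28905322, -0.60924081,  0.19904449]), 'tcp_rot': array([ 9.75595747e-01,  2.19571735e-01, -5.98747724e-05, -1.08963283e-03]), 'contact_force': array([-0.17664206,  0.22773171, -0.53628135]), 'wrist_torque': array([ 0.04103383, -0.04273836,  0.01302886]), 'finger_force': 0.0, 'opening': 0.9993040902442378}
```

View pics/top0.png

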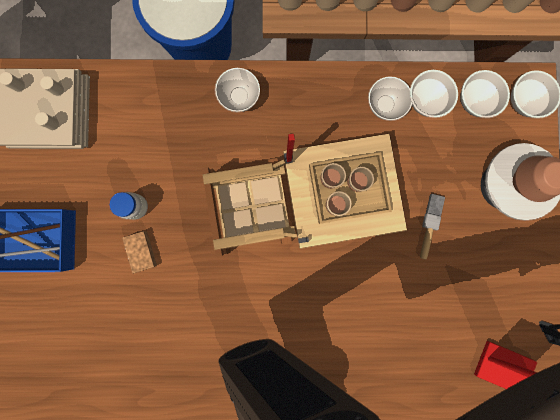

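View pics/scene0.png

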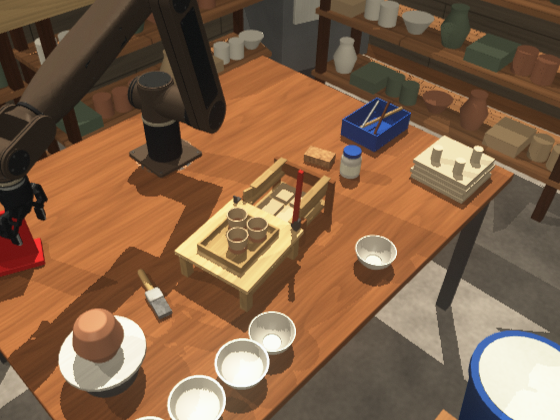

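Top view: deck at pixels (285–407, 133–247), tray around (350,187) with three cups, the slot to the left (world +y). The keeper is upright at (290,150), jar at (125,206), block at (140,252), brush at (432,225). I'll fit the poses next.

```bash
python3 - <<'E'
from h import *
from scipy.optimize import minimize
z=np.load("top0.npz"); P=z["P"]; im=z["im"]
roi=np.zeros((420,560),bool); roi[120:260,195:415]=True
Z=P[...,2]
def sel(a,b): 
    m=roi&(Z>a)&(Z<b); return P[m][:,:2].astype(np.float32)
print("table z",np.median(Z[300:330,150:200]), "deckz",np.median(Z[140:146,375:385]))
D=sel(.09,.112); 
# deck: fit rectangle 275x250 by soft coverage
n=cv2.minAreaRect(sel(.09,.135)); print(n)
# rack pose: points P=o+R(yaw)(x,y). edges: rear x=-280, sides +-125
def loc(p,Q): c,s=np.cos(Q[2]),np.sin(Q[2]); d=p-np.array(Q[:2]); return np.c_[d[:,0]*c+d[:,1]*s,-d[:,0]*s+d[:,1]*c]
# image-space IoU fit: predicted deck + cheek mask
allp=P[roi][:,:2]; h=P[roi][:,2]; area=(P[roi][:,2]>-1)
obs=(h>.085)&(h<.3)
def cost(Q):
    l=loc(allp,Q); sg=lambda t:1/(1+np.exp(-t/.0008))
    deck=sg(l[:,0]+.280)*sg(-.02-l[:,0])*sg(.125-abs(l[:,1]))
    w=(l[:,0]<-.03)
    return np.sum(w*(deck-obs)**2)+0.*np.sum(~w)+ 0.3*np.sum(obs&w==0)*0
best=None
for y in np.arange(1.55,1.9,.05):
  # init from top pixel of deck center ~ (346,190)
  c0=P[190,346,:2]; Q0=[c0[0]+.1425*np.cos(y),c0[1]+.1425*np.sin(y),y]
  r=minimize(cost,Q0,method="Nelder-Mead",options=dict(initial_simplex=np.array([Q0]+[np.add(Q0,e) for e in np.diag([.02,.02,.05])]),xatol=1e-5,fatol=1e-3,maxiter=800))
  if best is None or r.fun<best.fun: best=r
Q=best.x; print("rack",Q,best.fun)
l=loc(P.reshape(-1,3)[:,:2],Q).reshape(420,560,2)
m=(Z>.133)&(Z<.143)&roi; L=l[m]
for nm,k in(("cheek-",(L[:,1]<-.07)&(L[:,0]>.04)),("cheek+",(L[:,1]>.07)&(L[:,0]>.04)),("stop",(abs(L[:,1])<.06)&(L[:,0]>.15))):
    q=L[k]; print(nm,len(q),np.percentile(q,[3,50,97],axis=0) if len(q) else'', np.polyfit(q[:,0],q[:,1],1)[0] if len(q)else'')
# tray rim
m=(Z>.119)&(Z<.131)&(l[...,0]<-.03)&(l[...,0]>-.27)&(abs(l[...,1])<.12); T=P[m][:,:2]
print("rim n",len(T),cv2.minAreaRect(T.astype(np.float32)))
def tc(q):
    t=loc(T,q); d=np.maximum(abs(t[:,0])-.087,abs(t[:,1])-.072); return np.sum(np.minimum(abs(d),.006))
b=None
for y in np.linspace(Q[2]-.4,Q[2]+.4,17):
  q0=[*T.mean(0),y]; r=minimize(tc,q0,method="Nelder-Mead",options=dict(initial_simplex=np.array([q0]+[np.add(q0,e) for e in np.diag([.01,.01,.05])]),xatol=1e-5,fatol=1e-6))
  if b is None or r.fun<b.fun:b=r
t=b.x; print("tray",t,"in rack",loc(np.array([t[:2]]),Q),t[2]-Q[2],b.fun)
# cups: rim z=.106+.052=.158
m=(Z>.15)&(Z<.166)&(l[...,0]<-.03)&(l[...,0]>-.27)&(abs(l[...,1])<.12)
nn,lab,st,ce=cv2.connectedComponentsWithStats(m.astype(np.uint8))
for i in range(1,nn):
    if st[i,4]>15:
        c,r=cv2.minEnclosingCircle(P[lab==i][:,:2].astype(np.float32)); print("cup",c,r,"in tray",loc(np.array([c]),t),ce[i])
np.save("rack.npy",Q);np.save("tray.npy",t)
# keeper red
b_,g,r_=[im[...,i].astype(int) for i in range(3)]
m=(r_>120)&(g<50)&roi; k=P[m]; print("keeper",len(k),k.min(0),k.max(0)); kl=loc(k[:,:2],Q); print(np.percentile(kl,[5,50,95],axis=0))
for nm,(a,b2,c,d) in dict(jar=(185,225,105,150),block=(230,275,120,160),brush=(190,260,415,447)).items():
    mm=Z[a:b2,c:d]>.012; print(nm,P[a:b2,c:d][mm].min(0),P[a:b2,c:d][mm].max(0))
E
```

```text
table z 0.0005364229202294846 deckz 0.10059840936543551
((0.5588054656982422, -0.07051977515220642), (0.250477135181427, 0.4806775152683258), 9.454221725463867)
rack [ 0.55687416 -0.06056967  1.7359983 ] 8.458322833339754
cheek- 696 [[ 0.05513352 -0.10015465]
 [ 0.14692851 -0.08231697]
 [ 0.22614713 -0.07073357]] -0.024085899319071395
cheek+ 690 [[0.06035313 0.07073206]
 [0.14877598 0.08189927]
 [0.22630822 0.10088118]] 0.025738099308704725
stop 289 [[ 0.21490585 -0.05639979]
 [ 0.22216874 -0.0019625 ]
 [ 0.22920328  0.05581316]] -0.34281612360619174
rim n 1497 ((0.5795655250549316, -0.18124274909496307), (0.1500357687473297, 0.18115516006946564), 9.301410675048828)
tray [ 0.57889173 -0.18041319  1.73423595] in rack [[-0.1218327  -0.00200936]] -0.0017623560988748732 5.9340002156214595
cup (0.6052355170249939, -0.13430240750312805) 0.02978390082716942 in tray [[ 0.04120981 -0.03349553]] [334.18666667 174.05333333]
cup (0.5974524617195129, -0.20148450136184692) 0.030149567872285843 in tray [[-0.02381058 -0.0148848 ]] [362.50632911 178.15822785]
cup (0.53756183385849, -0.1466798633337021) 0.029606176540255547 in tray [[0.04000868 0.03529027]] [339.83673469 202.7414966 ]
keeper 35 [ 0.6535116  -0.03269117  0.30872182] [ 0.66569077 -0.02077024  0.31701022]
[[ 0.01142146 -0.11273428]
 [ 0.01651435 -0.10703388]
 [ 0.02106258 -0.10184051]]
jar [0.47197477 0.00801402 0.01264906] [0.57350073 0.41709761 1.102422  ]
block [0.36436962 0.00801402 0.01202692] [0.47278324 0.41215689 1.102422  ]
brush [ 0.39697752 -0.46053326  0.01202857] [0.5726884  0.00801402 1.102422  ]
```

```bash
cat > fit.py <<'E'
from h import *
from scipy.optimize import minimize
def loc(p,Q): c,s=np.cos(Q[2]),np.sin(Q[2]); d=p-np.array(Q[:2]); return np.stack([d[...,0]*c+d[...,1]*s,-d[...,0]*s+d[...,1]*c],-1)
E
python3 - <<'E'
from fit import *
z=np.load("top0.npz"); P=z["P"]; Z=P[...,2]; im=z["im"]
Q=np.load("rack.npy"); Q[:2]+=.0305*np.array([np.cos(Q[2]),np.sin(Q[2])])
l=loc(P[...,:2],Q)
ok=(Z<.5)&(Z>-.01)
# edges crossing: scan deck outline via bins (extrapolated table->deck jump), height >.08
def edge(axis,sign,lo,hi,near):
    out=[]
    o=1-axis
    for c in np.arange(lo,hi,.005):
        m=ok&(abs(l[...,o]-c)<.0025)&(abs(l[...,axis]*sign-near)<.03)
        q=l[m]; h=Z[m]>.085
        if h.any() and (~h).any(): out.append((c,sign*((q[h][:,axis]*sign).max())))
    a=np.array(out); p=np.polyfit(a[:,0],a[:,1],1); r=a[:,1]-np.polyval(p,a[:,0]); k=abs(r)<.004
    return np.polyfit(a[k,0],a[k,1],1),len(a),k.sum()
print("rear",edge(0,-1,-.11,.11,.28)); print("side+",edge(1,1,-.26,-.03,.125)); print("side-",edge(1,-1,-.26,-.03,.125))
m=(Z>.133)&(Z<.143)&ok; L=l[m]
for nm,k,ax in(("cheek-",(L[:,1]<-.07)&(L[:,1]>-.11)&(L[:,0]>.04)&(L[:,0]<.16),1),("cheek+",(L[:,1]>.07)&(L[:,1]<.11)&(L[:,0]>.04)&(L[:,0]<.16),1),("stop",(abs(L[:,1])<.06)&(L[:,0]>.15)&(L[:,0]<.22),0)):
    q=L[k]; print(nm,len(q),np.percentile(q[:,ax],[1,50,99]),np.polyfit(q[:,1-ax],q[:,ax],1))
t=np.load("tray.npy"); lt=loc(P[...,:2],t)
m=ok&(Z>.119)&(Z<.131)&(abs(lt[...,0])<.1)&(abs(lt[...,1])<.085)
T=lt[m]
for ax,s,e in((0,1,.09),(0,-1,.09),(1,1,.075),(1,-1,.075)):
    k=(abs(T[:,ax]*s-e+.003)<.005)&(abs(T[:,1-ax])<(.065 if ax==0 else .08)); print("rim",ax,s,k.sum(),np.polyfit(T[k][:,1-ax],T[k][:,ax],1),np.percentile(T[k][:,ax]*s,[2,98]))
np.save("rack.npy",Q);print(Q)
big=cv2.resize(im[120:260,195:415],None,fx=3.6,fy=3.6,interpolation=cv2.INTER_CUBIC); cv2.imwrite("pics/crop1.png",big)
E
```

```text
Traceback (most recent call last):
IndexError: too many indices for array: array is 1-dimensional, but 2 were indexed
```

```bash
python3 - <<'E'
from fit import *
z=np.load("top0.npz"); P=z["P"]; Z=P[...,2]; im=z["im"]
Q=np.load("rack.npy"); Q[:2]+=.0305*np.array([np.cos(Q[2]),np.sin(Q[2])]); print(Q)
l=loc(P[...,:2],Q)
for u in range(385,425,3): print(u,l[185,u].round(3),Z[185,u].round(3))
big=cv2.resize(im[120:260,195:415],None,fx=3.6,fy=3.6,interpolation=cv2.INTER_CUBIC); cv2.imwrite("pics/crop1.png",big)
E
```

```text
[ 0.55185838 -0.03048492  1.7359983 ]
385 [-0.239  0.007] 0.126
388 [-0.255  0.006] 0.096
391 [-0.261  0.007] 0.102
394 [-0.269  0.009] 0.101
397 [-0.276  0.01 ] 0.102
400 [-0.318  0.005] -0.002
403 [-0.326  0.006] 0.0
406 [-0.336  0.008] -0.004
409 [-0.342  0.009] 0.002
412 [-0.35   0.011] 0.002
415 [-0.358  0.012] 0.002
418 [-0.368  0.013] -0.002
421 [-0.376  0.015] -0.0
424 [-0.383  0.016] 0.003
```

View pics/crop1.png

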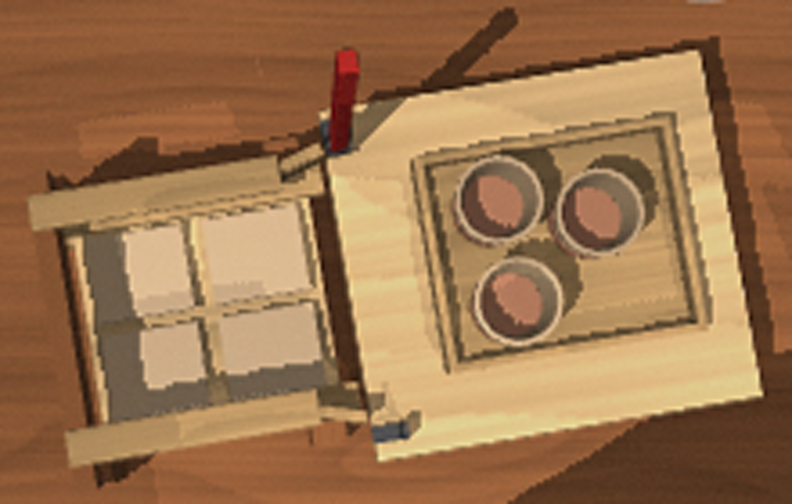

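Crop: the tray outline spans (413–710, 113–372) and the deck (330–760, 50–460). The cups are at (498,200), (600,210) and (518,300), and the tray is only slightly turned relative to the deck.

```bash
cat >> fit.py <<'E'
def edge(l,Z,axis,sign,lo,hi,near,h0,h1):
    o=1-axis; out=[]
    for c in np.arange(lo,hi,.004):
        m=(Z>h0)&(Z<h1)&(abs(l[...,o]-c)<.002)&(abs(l[...,axis]*sign-near)<.02)
        if m.any(): out.append((c,sign*((l[m][:,axis]*sign).max())))
    a=np.array(out)
    for _ in range(3):
        p=np.polyfit(a[:,0],a[:,1],1); r=abs(a[:,1]-np.polyval(p,a[:,0])); a=a[r<=max(.0025,np.median(r))]
    return p.round(4),len(a)
def edges(l,Z,hx,hy,cx,h0,h1):
    for ax,s in((0,1),(0,-1),(1,1),(1,-1)):
        n,w=(hx,hy) if ax==0 else (hy,hx); print(ax,s,*edge(l,Z,ax,s,-w*.85,w*.85,n,h0,h1))
E
python3 - <<'E'
from fit import *
z=np.load("top0.npz"); P=z["P"]; Z=P[...,2]
Q=np.array([ 0.55185838,-0.03048492,1.736])
Qd=Q.copy(); Qd[:2]-=.1425*np.array([np.cos(Q[2]),np.sin(Q[2])])
print("deck (expect .1375,.125)"); edges(loc(P[...,:2],Qd),Z,.1375,.125,0,.09,.11)
t=np.load("tray.npy"); print("tray"); edges(loc(P[...,:2],t),Z,.09,.075,0,.118,.132)
l=loc(P[...,:2],Q); m=(Z>.133)&(Z<.143); L=l[m]
for nm,k,ax in(("cheek-",(L[:,1]<-.06)&(L[:,1]>-.11)&(L[:,0]>.04)&(L[:,0]<.16),1),("cheek+",(L[:,1]>.06)&(L[:,1]<.11)&(L[:,0]>.04)&(L[:,0]<.16),1),("stop",(abs(L[:,1])<.06)&(L[:,0]>.15)&(L[:,0]<.22),0)):
    q=L[k]; print(nm,len(q),np.percentile(q[:,ax],[1,50,99]).round(4),np.polyfit(q[:,1-ax],q[:,ax],1).round(4))
np.save("rack.npy",Q)
E
```

```text
deck (expect .1375,.125)
0 1 [0.0015 0.1365] 26
0 -1 [ 0.     -0.1367] 54
1 1 [-0.0002  0.1238] 59
1 -1 [-0.0002 -0.1236] 57
tray
0 1 [-0.0004  0.0889] 32
0 -1 [-0.0025 -0.0897] 32
1 1 [-0.0009  0.0737] 39
1 -1 [ 0.0012 -0.0742] 39
cheek- 495 [-0.0919 -0.0799 -0.068 ] [ 0.0018 -0.08  ]
cheek+ 493 [0.0681 0.0797 0.0915] [-0.0008  0.0798]
stop 289 [0.1841 0.1917 0.199 ] [-0.0056  0.1915]
```

```bash
python3 -m crank '[[10,-3.5,0,0,0,-0.3],[20,-7,0,0,0,-0.6],[30,-10,0,0,0,-0.9],[41.1,-14.1,0,0,0,-1.293],[41.1,-14.1,0,0,0,-1.293],[41.1,-14.1,0,0,0,-1.293],[41.1,-14.1,0,0,0,-1.293],[41.1,-14.1,0,0,0,-1.293],[41.1,-14.1,0,0,0,-1.293],[41.1,-14.1,0,0,0,-1.293]]' 1
cat > st.py <<'E'
from fit import *
Q=np.load("rack.npy"); s=ctrl.get_state(); e=s["eef_pos"]; M=R.from_quat(s["tcp_rot"]).as_matrix()
print("t",s["time"],"TCP rack",loc(e[:2],Q).round(4),e[2].round(4),"toolx yaw-rack",round(np.arctan2(M[1,0],M[0,0])-Q[2],4),"F",s["contact_force"].round(1))
E
python3 st.py
```

```text
time: 1.1
eef_pos: [0.6026, -0.3023, 0.1995]
tcp_rot: [0.644, 0.765, 0.001, -0.001]
contact_force: [-1.0, -0.9, 0.7]
opening: 1.0
finger_force: 0.0
t 1.1 TCP rack [-0.2764 -0.0053] 0.1995 toolx yaw-rack 0.0064 F [-1.  -0.9  0.7]
```

```bash
python3 -m crank '[[0,0,0,0,0,0],[0,0,2,0,0,0],[0,0,4,0,0,0],[0,0,6,0,0,0],[0,0,7.5,0,0,0],[0,0,8.5,0,0,0],[0,0,9,0,0,0],[0,0,9.5,0,0,0],[0,0,9.5,0,0,0],[0,0,9.5,0,0,0]]'; python3 st.py; python3 - <<'E'
from h import *
im,d,P=cloud("wrist"); im2,_,_=cloud("scene")
cv2.imwrite("pics/w1.png",np.hstack([cv2.resize(im,(400,300)),cv2.resize(im2[100:340,140:460],(400,300))]))
E
```

```text
time: 2.1
eef_pos: [0.6006, -0.3067, 0.1061]
tcp_rot: [0.646, 0.763, 0.0, 0.001]
contact_force: [-0.0, -0.0, 0.3]
opening: 0.999
finger_force: 0.0
t 2.1 TCP rack [-0.2804 -0.0027] 0.1061 toolx yaw-rack -0.0002 F [-0.  -0.   0.3]
```

View pics/w1.png

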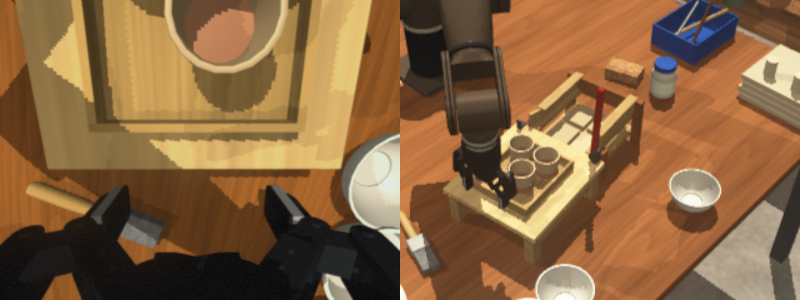

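Wrist view: the fingertips at (115,205) and (285,205) straddle symmetrically behind the tray's rear rim at row 127. The scene view shows the cups standing. I'll lower the fingers a bit more and approach.

```bash
python3 -m crank '[[0,0,0.2,0,0,0],[0,0,0.4,0,0,0],[0,0,0.5,0,0,0],[0,0,0.5,0,0,0],[0.6,0,0.5,0,0,0],[1.2,0,0.5,0,0,0],[1.6,0,0.5,0,0,0],[2.0,0,0.5,0,0,0],[2.2,0,0.5,0,0,0],[2.2,0,0.5,0,0,0]]'; python3 st.py
```

```text
time: 3.2
eef_pos: [0.5966, -0.2843, 0.1004]
tcp_rot: [0.646, 0.763, 0.0, 0.0]
contact_force: [0.3, -0.3, -0.4]
opening: 0.995
finger_force: 0.0
t 3.2 TCP rack [-0.2577 -0.0024] 0.1004 toolx yaw-rack 0.0002 F [ 0.3 -0.3 -0.4]
```

```bash
python3 -m crank '[[0.2,0,0,0,0,0],[0.4,0,0,0,0,0],[0.6,0,0,0,0,0],[0.8,0,0,0,0,0],[1.1,0,0,0,0,0],[1.4,0,0,0,0,0],[1.7,0,0,0,0,0],[2.0,0,0,0,0,0],[2.3,0,0,0,0,0],[2.6,0,0,0,0,0]]'; python3 st.py
python3 -m crank '[[0.3,0,0,0,0,0],[0.6,0,0,0,0,0],[0.9,0,0,0,0,0],[1.3,0,0,0,0,0],[1.7,0,0,0,0,0],[2.1,0,0,0,0,0],[2.5,0,0,0,0,0],[2.9,0,0,0,0,0],[3.3,0,0,0,0,0],[3.7,0,0,0,0,0]]'; python3 st.py
```

```text
time: 4.2
eef_pos: [0.5922, -0.2588, 0.1004]
tcp_rot: [0.646, 0.763, -0.0, -0.0]
contact_force: [-0.6, -0.2, 0.7]
opening: 0.994
finger_force: 0.0
t 4.2 TCP rack [-0.2318 -0.0023] 0.1004 toolx yaw-rack -0.0002 F [-0.6 -0.2  0.7]
time: 5.2
eef_pos: [0.5862, -0.2222, 0.1003]
tcp_rot: [0.646, 0.763, 0.0, -0.0]
contact_force: [0.7, -0.5, 0.5]
opening: 1.001
finger_force: 0.0
t 5.2 TCP rack [-0.1947 -0.0023] 0.1003 toolx yaw-rack -0.0002 F [ 0.7 -0.5  0.5]
```

```bash
cat > tr.py <<'E'
from fit import *
import sys
Q=np.load("rack.npy")
im,d,P=cloud("top"); Z=P[...,2]; l=loc(P[...,:2],Q)
x0=float(sys.argv[1])
# tray front/rear rim by height band, cups by connected components
m=(Z>.15)&(Z<.166)&(abs(l[...,1])<.066)&(l[...,0]<.185)
nn,lab,s,ce=cv2.connectedComponentsWithStats(m.astype(np.uint8))
for i in range(1,nn):
    if s[i,4]>60: c,r=cv2.minEnclosingCircle(P[lab==i][:,:2].astype(np.float32)); print("cup rack",loc(np.array(c),Q).round(3),round(r,3))
T=loc(P[...,:2],[*(Q[:2]+x0*np.array([np.cos(Q[2]),np.sin(Q[2])])),Q[2]])
for ax,s in((0,1),(0,-1),(1,1),(1,-1)):
    n,w=(.09,.06) if ax==0 else (.075,.08)
    try: print(ax,s,*edge(T,Z,ax,s,-w,w,n,.118,.130))
    except Exception as e: print(ax,s,"none")
E
python3 tr.py -.09; python3 - <<'E'
from h import *
im,d,P=cloud("wrist"); im2,_,_=cloud("top")
cv2.imwrite("pics/w2.png",np.hstack([cv2.resize(im,(400,300)),cv2.resize(im2[120:270,200:400],(400,300))]))
E
```

```text
cup rack [-0.58   0.033] 0.042
cup rack [-0.111 -0.035] 0.03
cup rack [-0.112  0.033] 0.03
0 1 none
0 -1 [ 0.6699 -0.0712] 9
1 1 [0.0008 0.0713] 20
1 -1 [-0.0166 -0.0768] 17
```

View pics/w2.png

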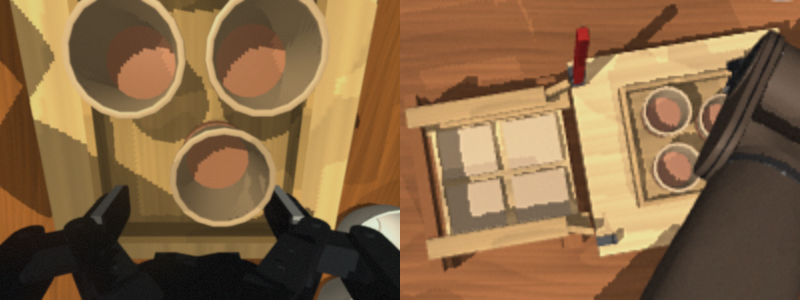

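The fingertips passed over the rim: they sit inside the tray at (115,195) and (285,195), and the tray hasn't moved. I'll back out along the same path and measure the true tip height from wrist depth.

```bash
python3 -m crank '[[-0.5,0,0,0,0,0],[-1.5,0,0,0,0,0],[-2.5,0,0,0,0,0],[-3.5,0,0,0,0,0],[-4.5,0,0,0,0,0],[-5.5,0,0,0,0,0],[-6.5,0,0,0,0,0],[-7.5,0,0,0,0,0],[-8.5,0,0,0,0,0],[-9,0,0,0,0,0]]'; cat > tip.py <<'E'
from fit import *
s=ctrl.get_state(); M=R.from_quat(s["tcp_rot"]).as_matrix()
im,d,P=cloud("wrist")
T=(P-s["eef_pos"])@M
m=(d>.02)&(abs(T[...,0])<.03)&(abs(T[...,1])<.075)&(T[...,2]<.004)&(T[...,2]>-.08)
for nm,k in(("y+",m&(T[...,1]>.0)),("y-",m&(T[...,1]<0))):
    q=T[k]; print(nm,len(q))
    for h in np.arange(-.05,.004,.006):
        w=q[abs(q[:,2]-h)<.003]
        if len(w)>3: print("  z %.3f"%h,len(w),"x",w[:,0].min().round(3),w[:,0].max().round(3),"y",w[:,1].min().round(3),w[:,1].max().round(3))
E
python3 st.py; python3 tip.py
```

```text
time: 6.35
eef_pos: [0.6012, -0.3125, 0.1003]
tcp_rot: [0.647, 0.763, -0.0, 0.0]
contact_force: [0.7, -0.4, -0.3]
opening: 1.003
finger_force: 0.0
t 6.35 TCP rack [-0.2862 -0.0022] 0.1003 toolx yaw-rack -0.0008 F [ 0.7 -0.4 -0.3]
y+ 7834
  z -0.050 296 x -0.012 0.011 y 0.041 0.054
  z -0.044 75 x -0.01 0.009 y 0.041 0.042
  z -0.002 4868 x 0.006 0.03 y 0.0 0.075
y- 7922
  z -0.050 288 x -0.012 0.011 y -0.055 -0.043
  z -0.044 75 x -0.012 0.008 y -0.044 -0.043
  z -0.002 4980 x 0.005 0.03 y -0.075 -0.0
```

```bash
python3 -m crank '[[0,0,0,0,0,0],[0,0,0,0,0,0],[0,0,0,0,0,0],[0,0,0,0,0,0],[0,0,0,0,0,0],[0,0,0,0,0,0]]' 0.5;  python3 tip.py; python3 - <<'E'
from h import *
im,d,P=cloud("wrist"); np.savez("w3.npz",im=im,d=d,P=P)
v=(255*np.clip(d/.4,0,1)).astype(np.uint8)
cv2.imwrite("pics/w3.png",np.hstack([cv2.resize(im,(400,300)),cv2.resize(cv2.applyColorMap(v,cv2.COLORMAP_JET),(400,300))]))
E
```

```text
time: 7.0
eef_pos: [0.6011, -0.3111, 0.1004]
tcp_rot: [0.646, 0.763, 0.0, 0.0]
contact_force: [-0.1, 0.2, -0.5]
opening: 0.502
finger_force: 0.0
y+ 8093
  z -0.050 279 x -0.012 0.011 y 0.02 0.034
  z -0.044 233 x -0.012 0.011 y 0.02 0.034
  z -0.038 154 x -0.012 0.011 y 0.02 0.032
  z -0.032 21 x -0.01 0.006 y 0.02 0.021
  z -0.002 4966 x 0.005 0.03 y 0.0 0.075
y- 8237
  z -0.050 278 x -0.012 0.011 y -0.036 -0.022
  z -0.044 242 x -0.012 0.011 y -0.036 -0.022
  z -0.038 146 x -0.012 0.011 y -0.034 -0.022
  z -0.032 22 x -0.01 0.006 y -0.022 -0.022
  z -0.002 5149 x 0.004 0.03 y -0.075 -0.0
```

View pics/w3.png

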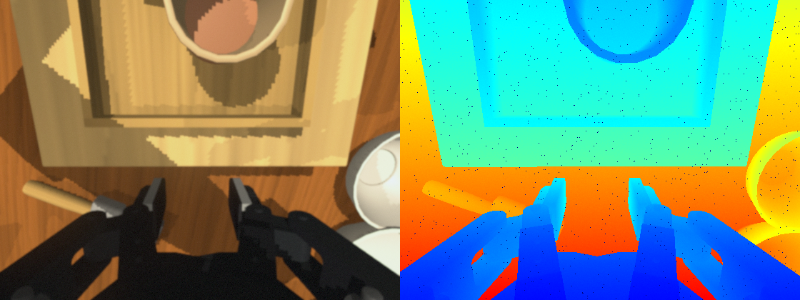

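```bash
python3 - <<'E'
from fit import *
s=ctrl.get_state(); M=R.from_quat(s["tcp_rot"]).as_matrix()
z=np.load("w3.npz"); T=(z["P"]-s["eef_pos"])@M; d=z["d"]
for (u,v) in [(280,360),(280,380),(280,400),(200,330),(215,256),(212,290),(215,275),(100,330),(330,256)]:
    print(u,v,T[v,u].round(3),d[v,u].round(3))
m=(d>.02)&(T[...,2]<-.015)&(T[...,2]>-.3)
for y0,y1 in((-.01,.01),(.02,.037),(-.037,-.02),(.045,.08)):
    k=m&(T[...,1]>y0)&(T[...,1]<y1)&(T[...,0]<.02); q=T[k]
    if len(q): print(y0,y1,len(q),"z pct",np.percentile(q[:,2],[50,90,99,100]).round(3),"x",q[:,0].min().round(3),q[:,0].max().round(3))
i=ctrl.camera_info("wrist"); print("cam in tool",((i["origin"]-s["eef_pos"])@M).round(3))
E
```

```text
280 360 [ 0.009  0.    -0.106] 0.081
280 380 [ 0.01   0.    -0.114] 0.074
280 400 [ 0.011  0.    -0.12 ] 0.068
200 330 [ 0.017 -0.02  -0.105] 0.081
215 256 [ 0.01  -0.028 -0.045] 0.14
212 290 [ 0.008 -0.024 -0.071] 0.116
215 275 [ 0.01  -0.024 -0.063] 0.123
100 330 [ 0.011 -0.05  -0.098] 0.089
330 256 [ 0.01   0.023 -0.045] 0.139
-0.01 0.01 6141 z pct [-0.117 -0.108 -0.105 -0.103] x 0.008 0.02
0.02 0.037 5524 z pct [-0.085 -0.05  -0.037 -0.033] x -0.012 0.019
-0.037 -0.02 5904 z pct [-0.087 -0.051 -0.037 -0.032] x -0.012 0.02
0.045 0.08 10254 z pct [-0.109 -0.091 -0.084 -0.078] x -0.014 0.013
cam in tool [ 0.069 -0.001 -0.174]
```

```bash
python3 -m crank '[[0.8,0,0,0,0,0],[1.5,0,0,0,0,0],[1.5,0,0.3,0,0,0],[1.5,0,0.6,0,0,0],[1.5,0,0.9,0,0,0],[1.5,0,1.2,0,0,0],[1.5,0,1.5,0,0,0],[1.5,0,1.6,0,0,0],[1.5,0,1.6,0,0,0]]'; python3 st.py
python3 -m crank '[[0,0,0.2,0,0,0],[0,0,0.4,0,0,0],[0,0,0.5,0,0,0],[0,0,0.6,0,0,0],[0,0,0.6,0,0,0]]'; python3 st.py; python3 tip.py
```

```text
time: 8.0
eef_pos: [0.5984, -0.2965, 0.084]
tcp_rot: [0.646, 0.763, -0.0, -0.0]
contact_force: [-0.9, 0.2, -0.8]
opening: 0.505
finger_force: 0.0
t 8.0 TCP rack [-0.2701 -0.0022] 0.084 toolx yaw-rack -0.0003 F [-0.9  0.2 -0.8]
time: 8.5
eef_pos: [0.5984, -0.2964, 0.0781]
tcp_rot: [0.646, 0.763, -0.0, -0.0]
contact_force: [-0.9, -0.1, 0.5]
opening: 0.501
finger_force: 0.0
t 8.5 TCP rack [-0.27   -0.0022] 0.0781 toolx yaw-rack -0.0002 F [-0.9 -0.1  0.5]
y+ 10628
  z -0.050 1024 x -0.012 0.03 y 0.0 0.074
  z -0.044 972 x -0.013 0.03 y 0.0 0.075
  z -0.038 137 x -0.012 0.011 y 0.02 0.032
  z -0.032 23 x -0.01 0.006 y 0.02 0.021
  z -0.026 352 x -0.009 0.018 y 0.0 0.075
  z -0.020 6328 x -0.011 0.018 y 0.0 0.075
y- 10727
  z -0.050 1092 x -0.012 0.03 y -0.075 -0.0
  z -0.044 892 x -0.012 0.03 y -0.075 -0.0
  z -0.038 137 x -0.011 0.011 y -0.034 -0.022
  z -0.032 21 x -0.009 0.006 y -0.022 -0.022
  z -0.026 452 x -0.01 0.018 y -0.075 -0.0
  z -0.020 6320 x -0.012 0.018 y -0.075 -0.0
```

TCP at 0.078 is below the deck with no contact, so the real tips are about 31 mm short of the nominal TCP and now sit about 9 mm above the deck. Pushing.

```bash
python3 -m crank '[[0.5,0,0,0,0,0],[1,0,0,0,0,0],[1.3,0,0,0,0,0],[1.6,0,0,0,0,0],[1.8,0,0,0,0,0],[2.0,0,0,0,0,0],[2.3,0,0,0,0,0],[2.6,0,0,0,0,0],[3.0,0,0,0,0,0],[3.4,0,0,0,0,0]]'; python3 st.py
python3 -m crank '[[0.4,0,0,0,0,0],[0.8,0,0,0,0,0],[1.2,0,0,0,0,0],[1.6,0,0,0,0,0],[2.0,0,0,0,0,0],[2.3,0,0,0,0,0],[2.5,0,0,0,0,0],[2.6,0,0,0,0,0]]'; python3 st.py; python3 tr.py -.117
python3 - <<'E'
from h import *
im,d,P=cloud("wrist"); im2,_,_=cloud("top")
cv2.imwrite("pics/w4.png",np.hstack([cv2.resize(im,(400,300)),cv2.resize(im2[120:270,200:400],(400,300))]))
E
```

```text
time: 9.55
eef_pos: [0.593, -0.2628, 0.0784]
tcp_rot: [0.646, 0.763, -0.0, 0.0]
contact_force: [-0.2, -5.0, -1.9]
opening: 0.502
finger_force: 1.7
t 9.55 TCP rack [-0.2359 -0.0024] 0.0784 toolx yaw-rack -0.0003 F [-0.2 -5.  -1.9]
time: 10.35
eef_pos: [0.5887, -0.2372, 0.0784]
tcp_rot: [0.646, 0.763, -0.0, 0.0]
contact_force: [0.5, -4.1, -0.3]
opening: 0.499
finger_force: 1.8
t 10.35 TCP rack [-0.2099 -0.0024] 0.0784 toolx yaw-rack -0.0 F [ 0.5 -4.1 -0.3]
cup rack [-0.586  0.032] 0.046
cup rack [-0.068 -0.036] 0.03
cup rack [-0.132 -0.017] 0.03
cup rack [-0.068  0.033] 0.03
0 1 [0.0015 0.0974] 30
0 -1 [ 0.1131 -0.0749] 8
1 1 [-0.0001  0.0714] 28
1 -1 [ 0.0006 -0.0762] 40
```

View pics/w4.png

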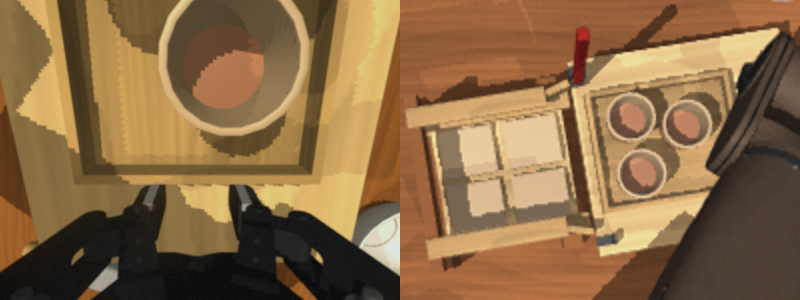

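Wrist view: the fingertips (150,190)/(240,190) bear on the rear rim and the cups stand. The tray is straight (y = −2 mm). Continuing.

```bash
python3 -m crank '[[0.3,0,0,0,0,0],[0.6,0,0,0,0,0],[1.0,0,0,0,0,0],[1.4,0,0,0,0,0],[1.8,0,0,0,0,0],[2.2,0,0,0,0,0],[2.6,0,0,0,0,0],[3.0,0,0,0,0,0],[3.4,0,0,0,0,0],[3.8,0,0,0,0,0]]'; python3 st.py
python3 -m crank '[[0.4,0,0,0,0,0],[0.8,0,0,0,0,0],[1.2,0,0,0,0,0],[1.6,0,0,0,0,0],[2.0,0,0,0,0,0],[2.4,0,0,0,0,0],[2.8,0,0,0,0,0],[3.2,0,0,0,0,0],[3.6,0,0,0,0,0],[3.8,0,0,0,0,0]]'; python3 st.py;python3 tr.py -.033
```

```text
time: 11.5
eef_pos: [0.5824, -0.1996, 0.0784]
tcp_rot: [0.646, 0.763, -0.0, 0.0]
contact_force: [1.0, -4.4, -0.2]
opening: 0.502
finger_force: 2.0
t 11.5 TCP rack [-0.1718 -0.0023] 0.0784 toolx yaw-rack -0.0002 F [ 1.  -4.4 -0.2]
time: 12.5
eef_pos: [0.5762, -0.1619, 0.0784]
tcp_rot: [0.646, 0.763, 0.0, 0.0]
contact_force: [1.3, -4.2, 0.9]
opening: 0.499
finger_force: 2.1
t 12.5 TCP rack [-0.1337 -0.0024] 0.0784 toolx yaw-rack 0.0001 F [ 1.3 -4.2  0.9]
cup rack [-0.585  0.032] 0.045
cup rack [ 0.009 -0.036] 0.03
cup rack [-0.055 -0.017] 0.03
cup rack [0.008 0.033] 0.03
0 1 [-0.0001  0.0891] 30
0 -1 [ 0.5318 -0.0544] 2
1 1 [0.0004 0.0715] 23
1 -1 [-0.0501 -0.079 ] 18
```

```bash
python3 -m crank '[[0.3,0,0,0,0,0],[0.6,0,0,0,0,0],[1.0,0,0,0,0,0],[1.4,0,0,0,0,0],[1.8,0,0,0,0,0],[2.2,0,0,0,0,0],[2.6,0,0,0,0,0],[3.0,0,0,0,0,0],[3.4,0,0,0,0,0],[3.8,0,0,0,0,0]]'; python3 st.py
python3 -m crank '[[0.4,0,0,0,0,0],[0.8,0,0,0,0,0],[1.2,0,0,0,0,0],[1.6,0,0,0,0,0],[2.0,0,0,0,0,0],[2.4,0,0,0,0,0],[2.8,0,0,0,0,0],[3.2,0,0,0,0,0],[3.6,0,0,0,0,0],[4.0,0,0,0,0,0]]'; python3 st.py
python3 -m crank '[[0.4,0,0,0,0,0],[0.8,0,0,0,0,0],[1.2,0,0,0,0,0],[1.6,0,0,0,0,0],[2.0,0,0,0,0,0],[2.4,0,0,0,0,0],[2.8,0,0,0,0,0],[3.2,0,0,0,0,0],[3.4,0,0,0,0,0],[3.5,0,0,0,0,0]]'; python3 st.py; python3 tr.py .086
```

```text
time: 13.55
eef_pos: [0.5704, -0.125, 0.0791]
tcp_rot: [0.646, 0.763, -0.0, 0.001]
contact_force: [0.5, -5.5, 3.6]
opening: 0.498
finger_force: 2.8
t 13.55 TCP rack [-0.0963 -0.0028] 0.0791 toolx yaw-rack 0.0001 F [ 0.5 -5.5  3.6]
time: 14.55
eef_pos: [0.5636, -0.0853, 0.0787]
tcp_rot: [0.646, 0.763, 0.0, 0.0]
contact_force: [0.6, -5.4, 2.6]
opening: 0.499
finger_force: 2.5
t 14.55 TCP rack [-0.056  -0.0026] 0.0787 toolx yaw-rack -0.0002 F [ 0.6 -5.4  2.6]
time: 15.55
eef_pos: [0.5576, -0.0506, 0.0783]
tcp_rot: [0.646, 0.763, -0.0, -0.0]
contact_force: [0.8, -5.0, 1.4]
opening: 0.5
finger_force: 2.5
t 15.55 TCP rack [-0.0208 -0.0023] 0.0783 toolx yaw-rack 0.0001 F [ 0.8 -5.   1.4]
cup rack [-0.585  0.032] 0.046
cup rack [ 0.122 -0.036] 0.03
cup rack [ 0.057 -0.017] 0.029
cup rack [0.121 0.032] 0.03
0 1 [-0.007   0.0981] 16
0 -1 none
1 1 [-0.0021  0.0671] 15
1 -1 [ 0.1896 -0.065 ] 5
```

```bash
python3 -m crank '[[0.3,0,0,0,0,0],[0.6,0,0,0,0,0],[0.8,0,0,0,0,0],[1.0,0,0,0,0,0],[1.1,0,0,0,0,0],[1.2,0,0,0,0,0],[1.3,0,0,0,0,0]]'; python3 st.py
python3 -m crank '[[0.1,0,0,0,0,0],[0.15,0,0,0,0,0],[0.2,0,0,0,0,0],[0.2,0,0,0,0,0]]'; python3 st.py; python3 tr.py .095
```

```text
time: 16.3
eef_pos: [0.5553, -0.0379, 0.0781]
tcp_rot: [0.646, 0.763, -0.0, -0.0]
contact_force: [-0.4, -4.1, -0.0]
opening: 0.499
finger_force: 2.1
t 16.3 TCP rack [-0.0079 -0.0022] 0.0781 toolx yaw-rack -0.0003 F [-0.4 -4.1 -0. ]
time: 16.7
eef_pos: [0.5553, -0.0366, 0.0781]
tcp_rot: [0.646, 0.763, -0.0, 0.001]
contact_force: [0.4, -6.2, -1.1]
opening: 0.502
finger_force: 3.0
t 16.7 TCP rack [-0.0066 -0.0024] 0.0781 toolx yaw-rack 0.0003 F [ 0.4 -6.2 -1.1]
cup rack [-0.586  0.032] 0.046
cup rack [ 0.136 -0.036] 0.029
cup rack [ 0.072 -0.018] 0.029
cup rack [0.135 0.032] 0.03
0 1 [-0.0013  0.0889] 30
0 -1 [-1.8167 -0.0436] 1
1 1 [0.0037 0.0669] 13
1 -1 [ 0.0417 -0.0585] 6fit.py:11: RankWarning: Polyfit may be poorly conditioned
  p=np.polyfit(a[:,0],a[:,1],1); r=abs(a[:,1]-np.polyval(p,a[:,0])); a=a[r<=max(.0025,np.median(r))]
fit.py:11: RankWarning: Polyfit may be poorly conditioned
  p=np.polyfit(a[:,0],a[:,1],1); r=abs(a[:,1]-np.polyval(p,a[:,0])); a=a[r<=max(.0025,np.median(r))]
fit.py:11: RankWarning: Polyfit may be poorly conditioned
  p=np.polyfit(a[:,0],a[:,1],1); r=abs(a[:,1]-np.polyval(p,a[:,0])); a=a[r<=max(.0025,np.median(r))]
```

```bash
python3 -m crank '[[0.1,0,0,0,0,0],[0.2,0,0,0,0,0],[0.2,0,0,0,0,0]]'; python3 st.py
```

```text
time: 17.05
eef_pos: [0.5555, -0.0367, 0.0782]
tcp_rot: [0.646, 0.763, -0.001, 0.002]
contact_force: [2.6, -11.3, -2.3]
opening: 0.497
finger_force: 5.8
t 17.05 TCP rack [-0.0067 -0.0026] 0.0782 toolx yaw-rack 0.0011 F [  2.6 -11.3  -2.3]
```

The tray is home: force rose to 11 N with no motion. Backing out, raising, and closing the gripper so I can measure the shut tips.

```bash
python3 -m crank '[[-1,0,0,0,0,0],[-3,0,0,0,0,0],[-6,0,0,0,0,0],[-9,0,-1,0,0,0],[-9,0,-5,0,0,0],[-9,0,-10,0,0,0],[-9,0,-14,0,0,0],[-9,0,-17.6,0,0,0],[-9,0,-17.6,0,0,0],[-9,0,-17.6,0,0,0]]'; python3 -m crank '[[0,0,0,0,0,0],[0,0,0,0,0,0],[0,0,0,0,0,0],[0,0,0,0,0,0],[0,0,0,0,0,0],[0,0,0,0,0,0]]' 0 20; python3 st.py; python3 tip.py; python3 tr.py .095 2>/dev/null; python3 - <<'E'
from fit import *
im,d,P=cloud("scene"); Q=np.load("rack.npy"); i=im.astype(int)
m=(i[...,2]>90)&(i[...,1]<45)&(i[...,0]<60); m[:,:200]=0
l=loc(P[...,:2],Q); m&=(abs(l[...,0]+.014)<.03)&(P[...,2]>.12)&(P[...,2]<.35)
q=np.c_[l[m],P[m][:,2]]; print(len(q)); p=np.polyfit(q[:,2],q[:,1],1); print("keeper y at z .15,.30",np.polyval(p,[.15,.30]).round(4),"q",np.pi/2-np.arctan(p[0]),q.min(0).round(3),q.max(0).round(3))
E
```

```text
time: 18.05
eef_pos: [0.5697, -0.122, 0.2548]
tcp_rot: [0.646, 0.763, 0.001, -0.0]
contact_force: [-0.4, 0.1, -0.3]
opening: 0.501
finger_force: 0.0
time: 18.65
eef_pos: [0.5696, -0.1229, 0.2542]
tcp_rot: [0.646, 0.763, 0.0, -0.0]
contact_force: [0.1, -1.0, 0.3]
opening: -0.004
finger_force: 0.0
t 18.65 TCP rack [-0.0941 -0.0023] 0.2542 toolx yaw-rack -0.0003 F [ 0.1 -1.   0.3]
y+ 1960
  z -0.050 183 x 0.005 0.011 y 0.0 0.013
  z -0.044 149 x 0.006 0.011 y 0.0 0.013
  z -0.038 98 x 0.005 0.011 y 0.0 0.012
y- 2290
  z -0.050 204 x 0.005 0.011 y -0.014 -0.0
  z -0.044 188 x 0.005 0.011 y -0.014 -0.0
  z -0.038 108 x 0.005 0.011 y -0.013 -0.0
cup rack [-0.579  0.032] 0.042
cup rack [ 0.136 -0.036] 0.03
cup rack [ 0.071 -0.017] 0.03
cup rack [0.135 0.032] 0.03
0 1 [-0.004   0.0891] 29
0 -1 [-0.001  -0.0897] 30
1 1 [-0.0025  0.0671] 25
1 -1 [ 0.2061 -0.0668] 8
220
keeper y at z .15,.30 [-0.1011 -0.1083] q 1.618977282648629 [-0.03  -0.115  0.14 ] [-0.016 -0.094  0.309]
```

Tray centre is about x = 94.7 mm and the cups are unchanged; the keeper is at q≈1.62. Moving to the outer side of the keeper.

```bash
python3 -m crank '[[0,3,0,0,0,0],[0,7,0,0,0,0],[0,11,0,0,0,0],[0,14,0,0,0,0],[0,16,0,0,0,0],[0,16,0,0,0,0],[0,16,0,0,0,0]]'; python3 st.py; python3 -m crank '[[2,0,0,0,0,0],[4,0,0,0,0,0],[6,0,0,0,0,0],[7.6,0,0,0,0,0],[7.6,0,0,0,0,0],[7.6,0,0,0,0,0]]'; python3 st.py
```

```text
time: 19.5
eef_pos: [0.7271, -0.0966, 0.2537]
tcp_rot: [0.646, 0.763, -0.0, -0.001]
contact_force: [0.1, 0.9, -0.9]
opening: -0.0
finger_force: 0.0
t 19.5 TCP rack [-0.094 -0.162] 0.2537 toolx yaw-rack 0.0001 F [ 0.1  0.9 -0.9]
time: 20.1
eef_pos: [0.7149, -0.0209, 0.2547]
tcp_rot: [0.646, 0.763, -0.0, 0.0]
contact_force: [-0.5, -1.8, 0.0]
opening: 0.0
finger_force: 0.0
t 20.1 TCP rack [-0.0174 -0.1624] 0.2547 toolx yaw-rack 0.0012 F [-0.5 -1.8  0. ]
```

```bash
python3 -m crank '[[0,-1,0,0,0,0],[0,-2,0,0,0,0],[0,-2.7,0,0,0,0],[0,-3.4,0,0,0,0],[0,-4.2,0,0,0,0],[0,-5.1,0,0,0,0],[0,-6,0.1,0,0,0],[0,-6.9,0.2,0,0,0],[0,-7.8,0.3,0,0,0],[0,-8.7,0.4,0,0,0]]'; python3 st.py
```

```text
time: 21.1
eef_pos: [0.6283, -0.036, 0.25]
tcp_rot: [0.646, 0.763, -0.0, -0.0]
contact_force: [1.0, 0.5, -1.0]
opening: -0.001
finger_force: 0.3
t 21.1 TCP rack [-0.018  -0.0745] 0.25 toolx yaw-rack -0.0001 F [ 1.   0.5 -1. ]
```

```bash
cat > kq.py <<'E'
from fit import *
im,d,P=cloud("scene"); Q=np.load("rack.npy"); i=im.astype(int)
l=loc(P[...,:2],Q); m=(i[...,2]>90)&(i[...,1]<45)&(i[...,0]<60)&(abs(l[...,0]+.014)<.03)&(P[...,2]>.105)&(P[...,2]<.35)&(abs(l[...,1])<.15)
q=np.c_[l[m][:,1],P[m][:,2]]; c=q.mean(0); u=np.linalg.svd(q-c,full_matrices=False)[2][0]; u*=np.sign(u.sum())
print(len(q),"q",np.arctan2(u[1],u[0]).round(3),q.min(0).round(3),q.max(0).round(3))
E
python3 kq.py; python3 -m crank '[[0,-0.8,0.2,0,0,0],[0,-1.6,0.5,0,0,0],[0,-2.4,0.8,0,0,0],[0,-3.2,1.1,0,0,0],[0,-4,1.5,0,0,0],[0,-4.75,1.9,0,0,0],[0,-5.5,2.4,0,0,0],[0,-6.2,2.9,0,0,0],[0,-6.9,3.5,0,0,0],[0,-7.4,4,0,0,0]]'; python3 st.py; python3 kq.py
```

```text
234 q 1.325 [-0.097  0.123] [-0.046  0.317]
time: 22.15
eef_pos: [0.5554, -0.0482, 0.2096]
tcp_rot: [0.646, 0.763, -0.0, -0.0]
contact_force: [0.8, -0.8, 1.6]
opening: 0.003
finger_force: 0.3
t 22.15 TCP rack [-0.018  -0.0006] 0.2096 toolx yaw-rack -0.0003 F [ 0.8 -0.8  1.6]
173 q 0.86 [-0.092  0.121] [0.038 0.282]
```

```bash
python3 -m crank '[[0,-0.8,0.6,0,0,0],[0,-1.4,1.2,0,0,0],[0,-2.2,2.1,0,0,0],[0,-2.9,3.1,0,0,0],[0,-3.5,4.2,0,0,0],[0,-4.1,5.3,0,0,0],[0,-4.5,6.1,0,0,0],[0,-4.8,6.9,0,0,0],[0,-5.1,7.7,0,0,0],[0,-5.3,8.5,0,0,0]]'; python3 st.py; python3 kq.py
python3 -m crank '[[0,-0.1,0.6,0,0,0],[0,-0.2,1.2,0,0,0],[0,-0.3,1.7,0,0,0],[0,-0.35,2.1,0,0,0],[0,-0.4,2.5,0,0,0],[0,-0.4,2.8,0,0,0],[0,-0.4,3,0,0,0],[0,-0.4,3,0,0,0]]'; python3 st.py; python3 kq.py
```

```text
time: 23.2
eef_pos: [0.5037, -0.0568, 0.1248]
tcp_rot: [0.646, 0.763, 0.0, 0.0]
contact_force: [-0.3, -0.3, 0.9]
opening: -0.002
finger_force: 0.2
t 23.2 TCP rack [-0.0181  0.0518] 0.1248 toolx yaw-rack -0.0001 F [-0.3 -0.3  0.9]
99 q 0.237 [-0.086  0.114] [0.094 0.162]
time: 24.05
eef_pos: [0.4998, -0.0574, 0.095]
tcp_rot: [0.646, 0.763, -0.0, -0.0]
contact_force: [0.2, -0.1, -0.6]
opening: -0.002
finger_force: 0.0
t 24.05 TCP rack [-0.0179  0.0558] 0.095 toolx yaw-rack -0.0002 F [ 0.2 -0.1 -0.6]
91 q 0.047 [-0.086  0.107] [0.1   0.135]
```

```bash
python3 -m crank '[[0,0,0.2,0,0,0],[0,0,0.4,0,0,0],[0,0,0.5,0,0,0],[0,0,0.5,0,0,0]]'; python3 st.py; python3 -m crank '[[0,0,0.1,0,0,0],[0,0,0.2,0,0,0],[0,0,0.2,0,0,0]]'; python3 st.py; python3 kq.py
```

```text
time: 24.5
eef_pos: [0.4999, -0.0574, 0.0901]
tcp_rot: [0.646, 0.763, 0.0, -0.0]
contact_force: [0.8, -0.0, 0.1]
opening: 0.003
finger_force: 0.0
t 24.5 TCP rack [-0.018   0.0557] 0.0901 toolx yaw-rack -0.0002 F [ 0.8 -0.   0.1]
time: 24.8
eef_pos: [0.5, -0.0575, 0.089]
tcp_rot: [0.646, 0.763, -0.0, -0.0]
contact_force: [-1.3, 0.5, 4.4]
opening: -0.001
finger_force: 2.2
t 24.8 TCP rack [-0.0181  0.0556] 0.089 toolx yaw-rack -0.0001 F [-1.3  0.5  4.4]
96 q -0.002 [-0.087  0.105] [0.103 0.12 ]
```

```bash
python3 -m crank '[[0,0,0.1,0,0,0],[0,0,0.2,0,0,0],[0,0,0.2,0,0,0]]'; python3 st.py; python3 -m crank '[[0,0,0,0,0,0],[0,0,-1,0,0,0],[0,0,-4,0,0,0],[0,0,-8,0,0,0],[-3,0,-12,0,0,0],[-7,0,-14,0,0,0],[-11,0,-14,0,0,0],[-14,0,-14,0,0,0],[-14,0,-14,0,0,0],[-14,0,-14,0,0,0]]'; python3 st.py; python3 kq.py; python3 tr.py .095 2>/dev/null; python3 - <<'E'
from h import *
im,_,_=cloud("scene"); im2,_,_=cloud("top")
cv2.imwrite("pics/end.png",np.hstack([cv2.resize(im[130:280,200:400],(400,300)),cv2.resize(im2[120:270,200:400],(400,300))]))
E
```

```text
time: 25.15
eef_pos: [0.5001, -0.0575, 0.0887]
tcp_rot: [0.646, 0.763, -0.0, -0.0]
contact_force: [-6.5, 2.0, 13.2]
opening: -0.002
finger_force: 6.7
t 25.15 TCP rack [-0.0181  0.0555] 0.0887 toolx yaw-rack 0.0002 F [-6.5  2.  13.2]
time: 26.15
eef_pos: [0.5227, -0.1958, 0.2257]
tcp_rot: [0.647, 0.763, 0.0, -0.001]
contact_force: [-0.2, 0.2, -0.2]
opening: 0.0
finger_force: 0.0
t 26.15 TCP rack [-0.1582  0.056 ] 0.2257 toolx yaw-rack -0.0016 F [-0.2  0.2 -0.2]
15 q 0.025 [-0.078  0.107] [0.103 0.121]
cup rack [-0.585  0.032] 0.046
cup rack [ 0.136 -0.036] 0.03
cup rack [ 0.071 -0.017] 0.03
cup rack [0.135 0.032] 0.03
0 1 [-0.0006  0.089 ] 29
0 -1 [-0.0013 -0.1089] 30
1 1 [-0.002   0.0671] 26
1 -1 [ 0.2032 -0.0667] 8
```

View pics/end.png

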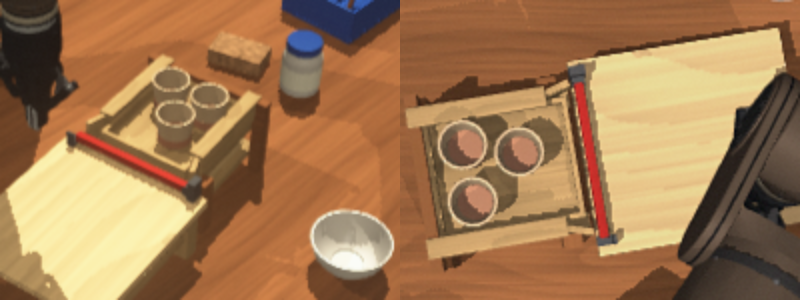

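The tray is home with the cups upright at (462,143), (520,150) and (472,200). The keeper lies flat across the mouth from (577,72) to (605,240), and the arm is clear.

```bash
python3 -c "
from plant import ctrl
print(ctrl.sign_off())"
```

```text
the job is handed in; nothing more can be done
None
```

The job is handed in: the tray is home against the back stop with all three cups upright, the keeper bar is down across the mouth, and I made no contact with the jar, brush or sanding block.

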